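Lay out the drive-unit parts on the chassis plate

TASK

Lay out the parts of the drive unit on the green chassis plate, whose yellow-striped edge is its back: stand the motor upright midway between the bearing block and the terminal block, and the capacitor upright behind it on the plate's white front-to-back line with about 30 mm clear between the two cans. Set the solenoid in front of the bearing block, centred on it, with about 30 mm clear between them and its long sides parallel to the plate's front edge, and lay the pulley, hub up, centred on top of the bearing block. Leave the power driver and pliers where they are.

Things in the scene. Friction and masses are not known exactly. Their poses are not given: they have to be found in the camera images.
- base_plate: Fixed dark green chassis plate, 230 mm front to back (x) by 340 mm wide (y), 6 mm thick; white lines mark its two centre lines, a yellow stripe its back edge, which always lies away from the robot. Origin: centre of its underside, on the table; x points to the back edge, z up. Bearing and terminal blocks sit 120 mm either side of its centre along y; which is on which side varies.
- bearing_block: Fixed aluminium bearing block on the plate: square foot 60 x 60 mm, 12 mm high, carrying a round boss 56 mm in diameter with a flat top 45 mm above its underside (dark ring painted on the top). Origin: centre of its underside, on the plate's top face (6 mm above the table); axes parallel to the plate's.
- terminal_block: Fixed black terminal block with three orange levers on the plate, 44 mm (x) by 56 mm (y), 36 mm high. Origin: centre of its underside, on the plate's top face; axes parallel to the plate's.
- motor: Loose upright motor, cylinder 56 mm in diameter and 70 mm tall, black with silver ends; on top a 20 mm collar 3 mm high and an 8 mm shaft, 84 mm tall in all. 0.55 kg. Origin: centre of its underside; z up along its axis. Stands on the table at the left or right of the plate.
- capacitor: Loose upright silver can with a blue band and blue top, 35 mm in diameter, 58 mm tall, with a 4 mm top disc and two small brass tabs, 68 mm in all. 0.08 kg. Origin: centre of its underside; z up along its axis. Stands on the table at the left or right of the plate.
- pulley: Loose black toothed pulley lying flat, hub up: disc 60 mm in diameter and 14 mm thick, with a red hub 26 mm in diameter and 16 mm high on top (30 mm tall in all), good to grip by the hub. 0.12 kg. Origin: centre of its underside; z up along its axis. Lies on the table at the left or right of the plate.
- solenoid: Loose solenoid, a dark steel block with a copper-coloured middle, 32 mm (x) by 50 mm (y, its long side) by 36 mm high. 0.2 kg. Origin: centre of its underside; z up. Lies on the table at the left or right of the plate.
- power_driver: Bystander, to be left alone: loose red cordless screwdriver lying on the right (-y) of the table, 215 mm long, 36 mm high, along its x axis. Origin: under its middle, on the table.
- pliers: Bystander, to be left alone: loose orange-handled pliers lying on the left (+y) of the table, 160 mm long, 14 mm high, along its x axis. Origin: under the pivot, on the table.
Mind the look-alikes: they are no part of the job. Leave any purple look-alike of the motor alone.

How it is judged:
By the outcome, as a careful person would: the job done as asked, in the order asked, and still so for the second after the job is handed in, with the robot touching nothing.
It also fails if it takes over 93 s, if anything falls off the work surface, if the arm or the gripper's body presses on something with over 40 N, if the wrist force passes 120 N, or if a joint passes its speed limit or range.

ROBOT

A 6-joint arm with a two-finger parallel gripper is mounted at the origin on the work surface. World frame = base frame: x ahead of the robot, y to its left, z up, the work surface at z = 0. Lengths are in mm, angles in rad, forces in N, time in s.
With the tool pointing down it reaches from about 250 to 775 mm from the base axis. Payload 8.9 kg.
Tool frame: the origin (TCP) lies midway between the tips of the shut fingers; the grasp point (between the pads) lies 19 mm behind it; z points along the fingers, y is the line along which they close (so a half turn about z gives the same grasp; the last joint's range is limited). The gripper opens to 85 mm and grips with 20 to 120 N. Pads are 22 mm wide; open, the fingers measure 114 mm over their backs; the gripper's body (76 mm by 85 mm) begins 54 mm behind the grasp point. The pads swing forward as they close: fully open they stand 13 mm farther back than shut.
Start: joints at [-1.414, 0.291, -0.153, 1.127, 0, 1.431], TCP at [153.042, -502.197, 231.305] pointing down, gripper open.
Joint ranges: [-2.52, 2.52], [-0.91, 1.74], [-1.3, 1.37], [-1.96, 2.02], [-1.52, 1.47], [-3.14, 3.14]. Speed limits (rad/s): [2.22, 2.22, 2.79, 3.14, 3.14, 3.14].

INTERFACE

Orientations are given as a unit quaternion [w, x, y, z].
In Python, from rig import manip gives the robot as it stands.
- The arm moves only by the shell command python3 -m inch 'ROWS'. ROWS is JSON, a list of rows, each an object with "linear": the shift along the tool's x, y, z in cm, a list of three; "twist": the turn, a rotation vector about the tool's x, y, z in degrees, a list of three; "claw": the finger opening in cm, from 0 to 8.54. A call has exactly 8 rows; each row is the pose to reach, as a shift and turn from the pose commanded when the call began, along the tool's axes at that moment; what a row does not reach only later rows make up. A row lasts 1/8 s, in which the tool goes at most 62.5 mm and 10.7 degrees, less where a joint would pass 70% of its speed; a pose out of reach is approached as far as the arm can. A call with a gripper value outside its range is refused whole. The fingers move at their own pace and stop on an object; the grip force is fixed at half the most. Time passes only in rows, so rows that repeat a pose let the fingers close, or fill a call up. It gives the time, the measured TCP pose, the force, the opening and the grip force at its end, in the units of the state.
- manip.get_obs(): the state, without advancing time (a new reading comes with each control period).
- manip.camera(name): name is "side" or "top" or "wrist"; returns a dict with "color" (480x640x3 uint8, red, green, blue), "z_map" (480x640 float32, mm along the optical axis (not along the pixel's ray), 0 where there is no reading), "fovy" (degrees; the focal length in pixels is half the picture's height over the tangent of half this angle, whatever the lens; pixels are square), "cx", "cy" (the principal point, pixels), "origin" and "attitude" of the camera in the world. Camera axes: x right, y up, looking along -z (the intrinsics and any distortion apply to the point x, -y, -z); pixel columns grow to the right and rows downward; lengths in mm; the calibration is good to about 2 mm. A picture is of the moment at which its call begins.
- manip.job_done(): hands the job in; it is judged then, once.
The state is a dict: "time": time; "joints": joint angles; "joint_velocities": joint speeds; "effort": joint torques, N m; "tool_pos": TCP position; "orientation": TCP orientation; "contact_force": force on the tool from outside, world axes, zero at the start; "ft_torque": the same for the moment, N m; "opening": opening from 0.0 (shut) to 1.0 (fully open); "gripper_force": force on a finger pad.
Only numpy, scipy, OpenCV 4.12 (cv2) and the standard library are available. Lean on these libraries where they do the work, as an engineer would, in place of code of your own. Each camera call takes 0.05 s, during which the arm holds its last target. There are 200 camera calls.

## Working session

There is one attempt and no reset: what is moved stays moved. The work goes in short steps, Python scripts to look and compute and a shell command to move; the robot and the scene stay as the last step left them, time stands still between calls to the robot, and variables do not carry over. Pictures are saved under pics/ and viewed, at most 14 in all, crops included, and the job is handed in when it is done.

```bash
ls; mkdir -p pics
cat > h.py <<'E'
import numpy as np, cv2
from rig import manip
from scipy.spatial.transform import Rotation as R
def rot(q): return R.from_quat([q[1],q[2],q[3],q[0]])
def pts(c):
    f=240/np.tan(np.radians(c["fovy"])/2); z=c["z_map"]
    v,u=np.mgrid[0:480,0:640]
    p=np.stack([(u-c["cx"])/f*z,-(v-c["cy"])/f*z,-z],-1)
    return p@rot(c["attitude"]).as_matrix().T+np.array(c["origin"])
def save(c,n): cv2.imwrite("pics/"+n,cv2.cvtColor(c["color"],cv2.COLOR_RGB2BGR))
E
python3 - <<'E'
from h import *
for n in("top","side"):
    c=manip.camera(n); save(c,n+"0.png"); np.save(n+"0.npy",c,allow_pickle=True)
    print({k:v for k,v in c.items() if k not in("color","z_map")})
print(manip.get_obs())
E
```

```text
pics
{'fovy': 44.12586741548456, 'cx': 315.0079982890014, 'cy': 233.67426068838887, 'origin': array([ 343.90167352,  -15.63506012, 1478.55544013]), 'attitude': array([-0.6976214 , -0.05428597,  0.04456061,  0.71301597])}
{'fovy': 51.211356293733544, 'cx': 315.77858911003244, 'cy': 234.46916604611565, 'origin': array([329.97747059, 943.56629798, 831.01628887]), 'attitude': array([-0.11583449, -0.04523983,  0.43221603,  0.89315454])}
{'time': 0.1, 'joints': array([-1.41432205e+00,  2.91233904e-01, -1.54008690e-01,  1.12669223e+00,
       -5.58879478e-06,  1.43148458e+00]), 'joint_velocities': array([ 5.36936745e-05, -1.62669580e-03,  3.33593507e-04, -1.18504066e-03,
        1.92739348e-05,  8.55335262e-04]), 'effort': array([ 1.32175759e-03, -5.37977600e+01,  3.31918216e+01,  9.23053070e-03,
       -2.05677675e-04, -5.69202285e-08]), 'tool_pos': array([ 152.97129592, -501.83505342,  230.80028703]), 'orientation': array([-5.69201982e-04,  9.89083587e-01,  1.47354453e-01, -7.67909128e-06]), 'contact_force': array([ 0.64288449, -0.27461977, -0.48367908]), 'ft_torque': array([-0.0003246 ,  0.02926612, -0.01659977]), 'gripper_force': 0.0, 'opening': 1.0037686237682926}
```

View pics/top0.png

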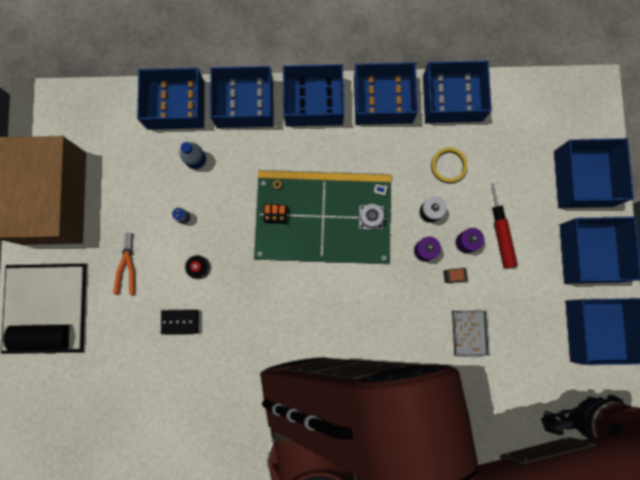

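View pics/side0.png

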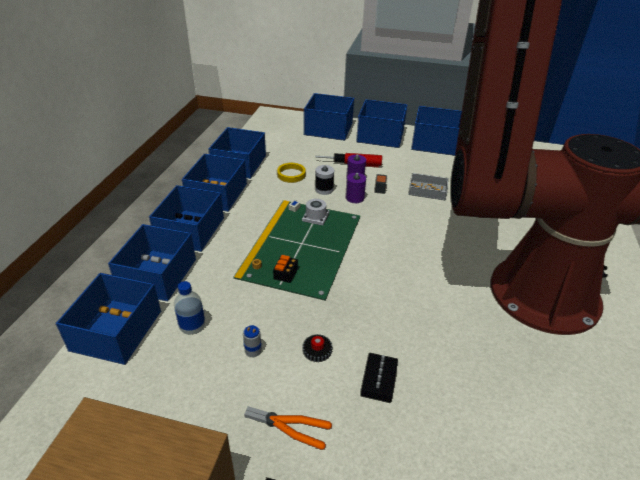

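The top view shows the plate centred near (323,217), bearing block (372,215), terminal block (275,213), motor (434,210), purple look-alikes (428,248) and (471,240), solenoid (456,275), capacitor (180,215), and pulley (197,267). The side view agrees with this.

```bash
cat > meas.py <<'E'
from h import *
def top_circle(P,box,zr,mask=None):
    u0,u1,v0,v1=box; Q=P[v0:v1,u0:u1].reshape(-1,3)
    m=(Q[:,2]>zr[0])&(Q[:,2]<zr[1])
    if mask is not None: m&=mask[v0:v1,u0:u1].ravel()
    q=Q[m]; 
    if len(q)<5: return len(q)
    (c,r)=cv2.minEnclosingCircle(q[:,:2].astype(np.float32))
    rr=cv2.minAreaRect(q[:,:2].astype(np.float32))
    return len(q),q.mean(0).round(1),np.median(q[:,2]).round(1),"circ",np.round(c,1),round(r,1),"rect",np.round(rr[0],1),np.round(rr[1],1),round(rr[2],1)
E
python3 - <<'E'
from meas import *
c=np.load("top0.npy",allow_pickle=True).item(); P=pts(c); hsv=cv2.cvtColor(c["color"],cv2.COLOR_RGB2HSV)
print("k",P[300,250],P[240,290],P[140,300],P[300,520])
g=(hsv[...,0]>60)&(hsv[...,0]<90)&(hsv[...,1]>100)
k=cv2.morphologyEx(((P[...,2]>2.5)&(P[...,2]<60)).astype(np.uint8),cv2.MORPH_OPEN,np.ones((3,3)))
print("plate",top_circle(P,(240,405,165,270),(2,12)))
for n,b,z in[("bearing",(352,392,198,235),(40,60)),("foot",(352,392,198,235),(12,24)),("term",(258,294,200,228),(25,55)),("motor",(415,450,190,228),(62,78)),
 ("cap",(168,193,202,228),(48,75)),("pulhub",(182,212,252,282),(24,36)),("puldisc",(182,212,252,282),(9,20)),("sol",(440,471,262,287),(26,45)),("pur1",(412,443,230,264),(50,95)),("pur2",(455,487,224,256),(50,95))]: print(n,top_circle(P,b,z))
w=(hsv[...,1]<60)&(hsv[...,2]>120)
E
```

```text
k [3.89516959e+02 1.67674609e+02 2.13649961e-02] [535.76933496  65.1054226   14.6934124 ] [798.17461575  36.33574735  -2.98013349] [ 375.33830856 -499.79399666    1.21346772]
plate (10601, array([593. , -15.9,   6.1]), np.float64(6.0), 'circ', array([597. , -12.1]), 243.5, 'rect', array([595.8, -15.5]), array([418.8, 267.5]), 88.8)
bearing (414, array([ 588.6, -138.6,   50.5]), np.float64(50.6), 'circ', array([ 589. , -139.1]), 28.3, 'rect', array([ 588.8, -138.3]), array([54.1, 54.8]), 89.2)
foot (165, array([ 583.7, -137.7,   17.1]), np.float64(16.9), 'circ', array([ 600. , -143.1]), 58.3, 'rect', array([ 589.2, -142.2]), array([87.7, 98.3]), 1.2)
term (410, array([602.3, 100.1,  37. ]), np.float64(36.8), 'circ', array([603.2, 101.7]), 34.1, 'rect', array([602.8, 100.6]), array([56., 44.]), 88.1)
motor (415, array([ 600.8, -288.2,   69.9]), np.float64(70.1), 'circ', array([ 601.7, -288.5]), 28.5, 'rect', array([ 601.1, -288.1]), array([54.1, 54.5]), 86.8)
cap (166, array([600.6, 332.3,  60.9]), np.float64(61.1), 'circ', array([601.7, 333.7]), 17.5, 'rect', array([601.4, 333.1]), array([33. , 32.7]), 42.7)
pulhub (82, array([475.3, 297.2,  29.4]), np.float64(29.5), 'circ', array([475.4, 297.3]), 13.1, 'rect', array([475.7, 297.5]), array([25.4, 22.9]), 61.7)
puldisc (349, array([474.5, 297.2,  14.1]), np.float64(13.8), 'circ', array([468.1, 294.1]), 37.6, 'rect', array([473.5, 297.1]), array([62.5, 60.5]), 90.0)
sol (282, array([ 439.6, -339.1,   35.5]), np.float64(35.4), 'circ', array([ 440.9, -339.1]), 27.8, 'rect', array([ 439.9, -339.3]), array([32.1, 51.5]), 4.5)
pur1 (458, array([ 503.2, -269.4,   69.5]), np.float64(69.7), 'circ', array([ 503.8, -270.8]), 28.7, 'rect', array([ 504.1, -270.8]), array([54.2, 55.7]), 24.7)
pur2 (460, array([ 521.9, -373.7,   69.6]), np.float64(70.0), 'circ', array([ 522.8, -375.3]), 29.5, 'rect', array([ 522.2, -374.9]), array([54.6, 55.8]), 49.1)
```

Run:
```python
from h import *
c=np.load("top0.npy",allow_pickle=True).item()
im=cv2.cvtColor(c["color"],cv2.COLOR_RGB2BGR)
cv2.imwrite("pics/top_crop.png",cv2.resize(im[160:300,150:530],(798,294),interpolation=cv2.INTER_CUBIC))
```

```text
(no output)
```

View pics/top_crop.png

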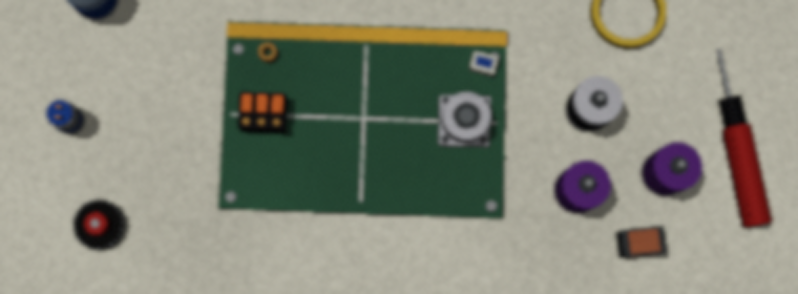

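The crop confirms the layout. The blocks measure 239.7 mm apart (240 expected), which puts the plate yaw at about -3.3°. Heights and diameters match the sizes given.

```bash
cat > go.py <<'E'
import sys; from h import *
# usage: go.py x y z [yaw_deg]: delta in tool axes (cm, deg) from the measured pose
x,y,z=map(float,sys.argv[1:4]); yaw=float(sys.argv[4]) if len(sys.argv)>4 else -3.35
s=manip.get_obs(); q=rot(s["orientation"]); t=R.from_euler("z",yaw,degrees=True)*R.from_euler("x",180,degrees=True)
print("lin",(q.inv().apply(np.array([x,y,z])-s["tool_pos"])/10).round(2),"twist",np.degrees((q.inv()*t).as_rotvec()).round(1),"t",round(s["time"],2),"j",s["joints"].round(2))
E
python3 go.py 601.2 -288.3 150
```

```text
lin [49.1  -7.35  8.1 ] twist [-0.1  0.  20.3] t 0.1 j [-1.41  0.29 -0.15  1.13 -0.    1.43]
```

```bash
python3 -m inch '[{"linear":[6.2,-0.9,1],"twist":[0,0,3],"claw":8.5},{"linear":[12.3,-1.8,2],"twist":[0,0,6],"claw":8.5},{"linear":[18.4,-2.8,3],"twist":[0,0,9],"claw":8.5},{"linear":[24.5,-3.7,4],"twist":[0,0,12],"claw":8.5},{"linear":[30.7,-4.6,5],"twist":[0,0,15],"claw":8.5},{"linear":[36.8,-5.5,6],"twist":[0,0,18],"claw":8.5},{"linear":[43,-6.4,7],"twist":[0,0,20],"claw":8.5},{"linear":[49.1,-7.35,8.1],"twist":[0,0,20.3],"claw":8.5}]'; python3 go.py 601.2 -288.3 150
```

```text
time: 1.1
tool_pos: [600.2, -288.9, 150.2]
orientation: [0.0, 1.0, -0.03, -0.0]
contact_force: [0.4, -1.0, -0.6]
opening: 0.994
gripper_force: 0.0
lin [ 0.09 -0.06  0.02] twist [ 0.  0. -0.] t 1.1 j [-0.56  0.61  0.14  1.1  -0.    2.64]
```

```bash
python3 -m inch '[{"linear":[0.1,-0.05,3],"twist":[0,0,0],"claw":8.5},{"linear":[0.1,-0.05,6],"twist":[0,0,0],"claw":8.5},{"linear":[0.1,-0.05,9],"twist":[0,0,0],"claw":8.5},{"linear":[0.1,-0.05,11],"twist":[0,0,0],"claw":8.5},{"linear":[0.1,-0.05,12.4],"twist":[0,0,0],"claw":8.5},{"linear":[0.1,-0.05,12.4],"twist":[0,0,0],"claw":5},{"linear":[0.1,-0.05,12.4],"twist":[0,0,0],"claw":5},{"linear":[0.1,-0.05,12.4],"twist":[0,0,0],"claw":5}]';python3 -m inch '[{"linear":[0,0,0],"twist":[0,0,0],"claw":4.5},{"linear":[0,0,0],"twist":[0,0,0],"claw":4.5},{"linear":[0,0,0],"twist":[0,0,0],"claw":4.5},{"linear":[0,0,0],"twist":[0,0,0],"claw":4.5},{"linear":[0,0,-0.5],"twist":[0,0,0],"claw":4.5},{"linear":[0,0,-1],"twist":[0,0,0],"claw":4.5},{"linear":[0,0,-2.5],"twist":[0,0,0],"claw":4.5},{"linear":[0,0,-4],"twist":[0,0,0],"claw":4.5}]'; python3 go.py 595.8 -18.9 120
```

```text
time: 2.1
tool_pos: [600.2, -289.8, 27.7]
orientation: [0.0, 1.0, -0.029, 0.001]
contact_force: [1.1, 1.2, 0.3]
opening: 0.64
gripper_force: 64.6
time: 3.1
tool_pos: [599.7, -289.7, 67.9]
orientation: [0.0, 1.0, -0.029, 0.0]
contact_force: [-0.0, -0.1, -6.5]
opening: 0.643
gripper_force: 64.7
lin [ -1.97 -27.01  -5.21] twist [ 0. -0. -0.] t 3.1 j [-0.56  0.67  0.03  0.92 -0.    2.64]
```

```bash
python3 -m inch '[{"linear":[0,0,-4],"twist":[0,0,0],"claw":4.5},{"linear":[-0.5,-4,-6],"twist":[0,0,0],"claw":4.5},{"linear":[-1,-9,-6],"twist":[0,0,0],"claw":4.5},{"linear":[-1.5,-14,-6],"twist":[0,0,0],"claw":4.5},{"linear":[-2,-19,-6],"twist":[0,0,0],"claw":4.5},{"linear":[-2,-23,-6],"twist":[0,0,0],"claw":4.5},{"linear":[-2,-26,-5],"twist":[0,0,0],"claw":4.5},{"linear":[-2,-27,-4],"twist":[0,0,0],"claw":4.5}]'; python3 go.py 595 -18.9 34.5
```

```text
time: 4.1
tool_pos: [595.8, -17.2, 107.7]
orientation: [-0.0, 1.0, -0.028, 0.001]
contact_force: [-0.4, -0.0, -6.6]
opening: 0.644
gripper_force: 66.1
lin [-0.08  0.17  7.32] twist [-0.  -0.1  0.1] t 4.1 j [-0.15  0.51 -0.15  0.9   0.    3.05]
```

```bash
python3 -m inch '[{"linear":[-0.1,0.15,2],"twist":[0,0,0],"claw":4.5},{"linear":[-0.1,0.15,4],"twist":[0,0,0],"claw":4.5},{"linear":[-0.1,0.15,5.5],"twist":[0,0,0],"claw":4.5},{"linear":[-0.1,0.15,6.3],"twist":[0,0,0],"claw":4.5},{"linear":[-0.1,0.15,6.8],"twist":[0,0,0],"claw":4.5},{"linear":[-0.1,0.15,7.1],"twist":[0,0,0],"claw":4.5},{"linear":[-0.1,0.15,7.2],"twist":[0,0,0],"claw":4.5},{"linear":[-0.1,0.15,7.2],"twist":[0,0,0],"claw":4.5}]'; python3 go.py 595 -18.9 33.7
```

```text
time: 5.1
tool_pos: [594.5, -20.4, 35.1]
orientation: [0.0, 1.0, -0.029, 0.0]
contact_force: [-0.1, 0.7, -5.5]
opening: 0.643
gripper_force: 66.1
lin [ 0.04 -0.15  0.14] twist [ 0. -0. -0.] t 5.1 j [-0.16  0.59 -0.23  0.75  0.    3.04]
```

```bash
python3 -m inch '[{"linear":[0,-0.15,0.05],"twist":[0,0,0],"claw":4.5},{"linear":[0,-0.15,0.1],"twist":[0,0,0],"claw":4.5},{"linear":[0,-0.15,0.15],"twist":[0,0,0],"claw":4.5},{"linear":[0,-0.15,0.15],"twist":[0,0,0],"claw":4.5},{"linear":[0,-0.15,0.15],"twist":[0,0,0],"claw":8.5},{"linear":[0,-0.15,0.15],"twist":[0,0,0],"claw":8.5},{"linear":[0,-0.15,0.15],"twist":[0,0,0],"claw":8.5},{"linear":[0,-0.15,0.15],"twist":[0,0,0],"claw":8.5}]'; python3 go.py 595 -18.9 150
```

```text
time: 6.1
tool_pos: [594.6, -18.9, 33.4]
orientation: [0.0, 1.0, -0.029, 0.0]
contact_force: [0.2, 0.4, 0.5]
opening: 0.995
gripper_force: 0.0
lin [  0.05  -0.   -11.66] twist [ 0. -0. -0.] t 6.1 j [-0.15  0.59 -0.23  0.74 -0.    3.05]
```

```bash
python3 -m inch '[{"linear":[0,0,-3],"twist":[0,0,0],"claw":8.5},{"linear":[0,0,-7],"twist":[0,0,0],"claw":8.5},{"linear":[0,0,-11.6],"twist":[0,0,0],"claw":8.5},{"linear":[0,-2,-11.6],"twist":[0,0,-10],"claw":8.5},{"linear":[0,-4,-11.6],"twist":[0,0,-20],"claw":8.5},{"linear":[0,-6,-11.6],"twist":[0,0,-30],"claw":8.5},{"linear":[0,-8,-11.6],"twist":[0,0,-40],"claw":8.5},{"linear":[0,-10,-11.6],"twist":[0,0,-50],"claw":8.5}]'; python3 go.py 601.4 333.2 130 176.65
```

```text
time: 7.1
tool_pos: [600.3, 81.6, 149.4]
orientation: [0.0, 0.917, 0.399, 0.0]
contact_force: [-0.4, -0.8, 0.4]
opening: 0.991
gripper_force: 0.0
lin [ 18.47 -17.09   1.94] twist [   0.     0.  -129.7] t 7.1 j [ 0.01  0.5  -0.06  1.01 -0.    2.34]
```

```bash
python3 -m inch '[{"linear":[2.3,-2.1,0.2],"twist":[0,0,-10.5],"claw":8.5},{"linear":[4.6,-4.2,0.4],"twist":[0,0,-21],"claw":8.5},{"linear":[6.9,-6.4,0.7],"twist":[0,0,-31.5],"claw":8.5},{"linear":[9.2,-8.5,0.9],"twist":[0,0,-42],"claw":8.5},{"linear":[11.5,-10.7,1.1],"twist":[0,0,-52.5],"claw":8.5},{"linear":[13.8,-12.8,1.4],"twist":[0,0,-63],"claw":8.5},{"linear":[16.1,-15,1.7],"twist":[0,0,-73.5],"claw":8.5},{"linear":[18.5,-17.1,1.9],"twist":[0,0,-84],"claw":8.5}]';  python3 - <<'E'
from meas import *
c=manip.camera("top"); save(c,"top1.png"); P=pts(c)
for n,b,z in[("bearing",(352,392,198,235),(40,60)),("term",(258,294,200,228),(25,55)),("motor",(300,350,190,235),(66,84))]: print(n,top_circle(P,b,z))
E
python3 go.py 601.4 333.2 130 176.65
```

```text
time: 8.1
tool_pos: [602.7, 333.9, 130.1]
orientation: [-0.0, 0.415, 0.91, -0.0]
contact_force: [-0.5, -0.3, 0.5]
opening: 0.993
gripper_force: 0.0
bearing (413, array([ 588.6, -138.5,   50.9]), np.float64(50.9), 'circ', array([ 589. , -139.6]), 28.5, 'rect', array([ 589.2, -138.7]), array([54.7, 54.8]), 57.9)
term (413, array([602. ,  99.8,  37.5]), np.float64(37.2), 'circ', array([603.1, 100.4]), 34.7, 'rect', array([602.1, 100.2]), array([55.5, 44.9]), 88.9)
motor (406, array([595.5, -20.1,  75.9]), np.float64(75.9), 'circ', array([596.5, -20.4]), 28.2, 'rect', array([596.6, -21.1]), array([53. , 54.3]), 88.7)
lin [-0.27 -0.36 -0.02] twist [  0.1  -0.  -45. ] t 8.15 j [0.4  0.67 0.19 1.09 0.   1.25]
```

```bash
python3 -m inch '[{"linear":[-0.1,-0.1,0],"twist":[0,0,-10],"claw":8.5},{"linear":[-0.2,-0.2,0],"twist":[0,0,-20],"claw":8.5},{"linear":[-0.3,-0.3,0],"twist":[0,0,-30],"claw":8.5},{"linear":[-0.3,-0.35,0],"twist":[0,0,-40],"claw":8.5},{"linear":[-0.3,-0.35,0],"twist":[0,0,-45],"claw":8.5},{"linear":[-0.3,-0.35,3],"twist":[0,0,-45],"claw":8.5},{"linear":[-0.3,-0.35,6],"twist":[0,0,-45],"claw":8.5},{"linear":[-0.3,-0.35,7],"twist":[0,0,-45],"claw":8.5}]';  python3 go.py 601.4 333.2 20 176.65
```

```text
time: 9.15
tool_pos: [601.0, 327.7, 58.4]
orientation: [-0.001, 0.038, 0.999, -0.001]
contact_force: [-0.4, -0.4, 0.2]
opening: 0.996
gripper_force: 0.0
lin [-0.01  0.56  3.84] twist [-0.1 -0.2 -1. ] t 9.15 j [ 0.39  0.72  0.09  0.94 -0.    0.47]
```

Run:
```python
from h import *
c=manip.camera("wrist"); save(c,"w1.png")
```

```text
(no output)
```

View pics/w1.png

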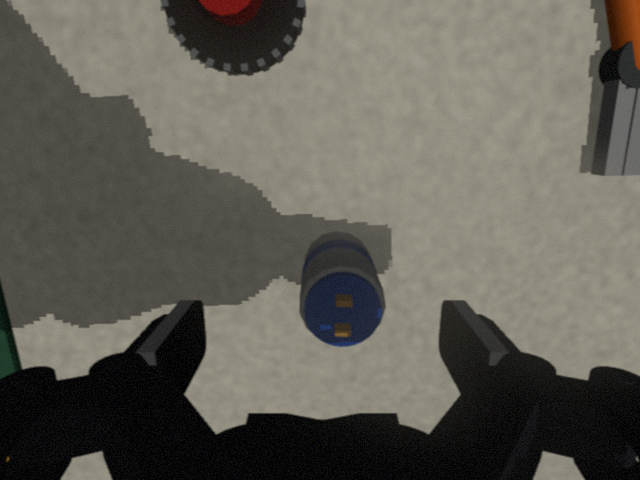

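The wrist view shows the capacitor top at (342,308), about 20 px right of the finger centre. That agrees with the 5 mm correction computed, so I'll finish the descent and grip.

```bash
python3 -m inch '[{"linear":[0,0.55,1],"twist":[0,0,-1],"claw":8.5},{"linear":[0,0.55,2],"twist":[0,0,-1],"claw":8.5},{"linear":[0,0.55,3.3],"twist":[0,0,-1],"claw":8.5},{"linear":[0,0.55,3.8],"twist":[0,0,-1],"claw":8.5},{"linear":[0,0.55,3.8],"twist":[0,0,-1],"claw":5},{"linear":[0,0.55,3.8],"twist":[0,0,-1],"claw":2.5},{"linear":[0,0.55,3.8],"twist":[0,0,-1],"claw":2.5},{"linear":[0,0.55,3.8],"twist":[0,0,-1],"claw":2.5}]';  python3 go.py 671.2 -23.3 120 176.65
```

```text
time: 10.2
tool_pos: [603.2, 334.0, 23.0]
orientation: [0.001, 0.029, 1.0, 0.0]
contact_force: [-0.0, 0.4, 4.3]
opening: 0.396
gripper_force: 59.6
lin [ -8.89 -35.27  -9.7 ] twist [ 0.   0.1 -0. ] t 10.2 j [ 0.4   0.76  0.06  0.87 -0.    0.46]
```

```bash
python3 -m inch '[{"linear":[0,0,-2],"twist":[0,0,0],"claw":2.5},{"linear":[0,0,-5],"twist":[0,0,0],"claw":2.5},{"linear":[-1.5,-5,-9.7],"twist":[0,0,0],"claw":2.5},{"linear":[-3,-11,-9.7],"twist":[0,0,0],"claw":2.5},{"linear":[-5,-17,-9.7],"twist":[0,0,0],"claw":2.5},{"linear":[-7,-23,-9.7],"twist":[0,0,0],"claw":2.5},{"linear":[-9,-29,-9.7],"twist":[0,0,0],"claw":2.5},{"linear":[-9,-33,-9.7],"twist":[0,0,0],"claw":2.5}]';  python3 go.py 672.8 -22.9 45 176.65
```

```text
time: 11.2
tool_pos: [673.9, -3.7, 119.2]
orientation: [0.0, 0.03, 1.0, -0.0]
contact_force: [1.1, -0.3, -1.2]
opening: 0.395
gripper_force: 59.8
lin [ 0.   -1.92  7.42] twist [-0.   0.  -0.1] t 11.2 j [-0.11  0.65  0.12  1.04 -0.   -0.05]
```

```bash
python3 -m inch '[{"linear":[0,-1.92,0],"twist":[0,0,0],"claw":2.5},{"linear":[0,-1.92,2],"twist":[0,0,0],"claw":2.5},{"linear":[0,-1.92,4],"twist":[0,0,0],"claw":2.5},{"linear":[0,-1.92,6],"twist":[0,0,0],"claw":2.5},{"linear":[0,-1.92,7.5],"twist":[0,0,0],"claw":2.5},{"linear":[0,-1.92,8.3],"twist":[0,0,0],"claw":2.5},{"linear":[0,-1.92,8.6],"twist":[0,0,0],"claw":2.5},{"linear":[0,-1.92,8.6],"twist":[0,0,0],"claw":2.5}]';  python3 go.py 672.8 -22.9 28.7 176.65
```

```text
time: 12.2
tool_pos: [672.3, -20.0, 33.7]
orientation: [0.0, 0.029, 1.0, -0.0]
contact_force: [0.0, -0.2, -0.7]
opening: 0.396
gripper_force: 59.9
lin [-0.06 -0.29  0.5 ] twist [0. 0. 0.] t 12.2 j [-0.14  0.72  0.01  0.87  0.   -0.08]
```

```bash
python3 -m inch '[{"linear":[-0.06,-0.29,0],"twist":[0,0,0],"claw":2.5},{"linear":[-0.06,-0.29,0.2],"twist":[0,0,0],"claw":2.5},{"linear":[-0.06,-0.29,0.35],"twist":[0,0,0],"claw":2.5},{"linear":[-0.06,-0.29,0.45],"twist":[0,0,0],"claw":2.5},{"linear":[-0.06,-0.29,0.45],"twist":[0,0,0],"claw":2.5},{"linear":[-0.06,-0.29,0.45],"twist":[0,0,0],"claw":2.5},{"linear":[-0.06,-0.29,0.45],"twist":[0,0,0],"claw":2.5},{"linear":[-0.06,-0.29,0.45],"twist":[0,0,0],"claw":2.5}]';  python3 go.py 672.8 -22.9 28.7 176.65
```

```text
time: 13.2
tool_pos: [672.5, -23.0, 29.1]
orientation: [0.0, 0.029, 1.0, -0.0]
contact_force: [-2.4, 0.1, 5.2]
opening: 0.397
gripper_force: 60.1
lin [-0.03  0.01  0.04] twist [-0.  0. -0.] t 13.2 j [-0.14  0.73  0.01  0.86 -0.   -0.08]
```

Contact was felt (5 N), so I'll release and rise.

```bash
python3 -m inch '[{"linear":[0,0,0],"twist":[0,0,0],"claw":4.5},{"linear":[0,0,0],"twist":[0,0,0],"claw":7},{"linear":[0,0,0],"twist":[0,0,0],"claw":8.5},{"linear":[0,0,0],"twist":[0,0,0],"claw":8.5},{"linear":[0,0,-1],"twist":[0,0,0],"claw":8.5},{"linear":[0,0,-4],"twist":[0,0,0],"claw":8.5},{"linear":[0,0,-8],"twist":[0,0,0],"claw":8.5},{"linear":[0,0,-12],"twist":[0,0,0],"claw":8.5}]';  python3 go.py 440 -339.2 150 184.5
```

```text
time: 14.2
tool_pos: [672.5, -23.0, 150.8]
orientation: [0.0, 0.029, 1.0, -0.0]
contact_force: [-0.0, 0.2, -0.2]
opening: 0.993
gripper_force: 0.0
lin [ 21.36 -32.93   0.07] twist [-0.   0.  -7.9] t 14.2 j [-0.14  0.62  0.16  1.11 -0.   -0.08]
```

```bash
python3 -m inch '[{"linear":[3,-4.7,0],"twist":[0,0,-1],"claw":8.5},{"linear":[6,-9.4,0],"twist":[0,0,-2],"claw":8.5},{"linear":[9.1,-14.1,0],"twist":[0,0,-3],"claw":8.5},{"linear":[12.2,-18.8,0],"twist":[0,0,-4],"claw":8.5},{"linear":[15.2,-23.5,0],"twist":[0,0,-6],"claw":8.5},{"linear":[18.3,-28.2,0],"twist":[0,0,-7.9],"claw":8.5},{"linear":[21.35,-32.9,0],"twist":[0,0,-7.9],"claw":8.5},{"linear":[21.35,-32.9,0],"twist":[0,0,-7.9],"claw":8.5}]';  python3 - <<'E'
from meas import *
c=manip.camera("top"); save(c,"top2.png"); P=pts(c)
for n,b,z in[("bearing",(352,392,198,235),(40,60)),("term",(258,294,200,228),(25,55)),("motor",(300,350,194,235),(66,84)),("cap",(300,350,160,194),(55,80))]: print(n,top_circle(P,b,z))
c=manip.camera("wrist"); save(c,"w2.png"); P=pts(c); 
m=(P[...,2]>31)&(P[...,2]<40)&(abs(P[...,0]-440)<45)&(abs(P[...,1]+339)<45)
r=cv2.minAreaRect(P[m][:,:2].astype(np.float32)); print("sol wrist",m.sum(),r)
E
python3 go.py 440 -339.2 15 184.5
```

```text
time: 15.2
tool_pos: [438.2, -342.0, 149.7]
orientation: [0.0, -0.037, 0.999, -0.001]
contact_force: [-0.6, -0.2, 0.6]
opening: 0.995
gripper_force: 0.0
bearing (411, array([ 588.5, -138.5,   50.8]), np.float64(50.9), 'circ', array([ 589.4, -138.3]), 28.2, 'rect', array([ 589.1, -138.3]), array([54.5, 54.3]), 88.8)
term (414, array([602.1,  99.9,  37.2]), np.float64(37.2), 'circ', array([602.3, 101.3]), 34.4, 'rect', array([602.6, 100.3]), array([55.7, 45.1]), 87.6)
motor (408, array([595.6, -20.2,  75.7]), np.float64(75.6), 'circ', array([596.5, -19.7]), 28.4, 'rect', array([595.7, -20.7]), array([53.8, 55.3]), 82.0)
cap (159, array([669. , -24.1,  67.1]), np.float64(67.4), 'circ', array([670.3, -24.5]), 17.5, 'rect', array([669.1, -24.1]), array([32.3, 32.4]), 2.4)
sol wrist 3474 ((439.05120849609375, -339.6733093261719), (32.68052673339844, 50.167747497558594), 4.043894290924072)
lin [2.000e-02 1.000e-02 1.345e+01] twist [-0.  0. -0.] t 15.3 j [-0.79  0.41 -0.21  0.96  0.   -0.87]
```

View pics/w2.png

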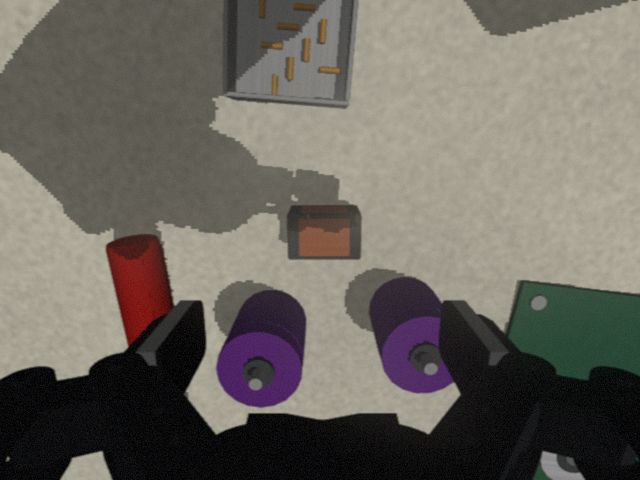

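The wrist view shows the solenoid at (324,232) square between the fingers, with the purple cans at (262,370) and (420,355) clear of the finger path. The capacitor and motor placements measure well, with about 28 mm clear. Next I'll grip the solenoid.

```bash
python3 -m inch '[{"linear":[0.05,0,3],"twist":[0,0,0],"claw":8.5},{"linear":[0.05,0,6],"twist":[0,0,0],"claw":8.5},{"linear":[0.05,0,9],"twist":[0,0,0],"claw":8.5},{"linear":[0.05,0,12],"twist":[0,0,0],"claw":8.5},{"linear":[0.05,0,13.5],"twist":[0,0,0],"claw":8.5},{"linear":[0.05,0,14.2],"twist":[0,0,0],"claw":8.5},{"linear":[0.05,0,14.2],"twist":[0,0,0],"claw":8.5},{"linear":[0.05,0,14.2],"twist":[0,0,0],"claw":8.5}]';  python3 go.py 439.5 -339.4 7 184.3
python3 -m inch '[{"linear":[0,0,0],"twist":[0,0,0],"claw":7},{"linear":[0,0,0],"twist":[0,0,0],"claw":5.5},{"linear":[0,0,0],"twist":[0,0,0],"claw":4},{"linear":[0,0,0],"twist":[0,0,0],"claw":4},{"linear":[0,0,0],"twist":[0,0,0],"claw":4},{"linear":[0,0,0],"twist":[0,0,0],"claw":4},{"linear":[0,0,0],"twist":[0,0,0],"claw":4},{"linear":[0,0,0],"twist":[0,0,0],"claw":4}]'; python3 go.py 512.9 -133 80 176.65
```

```text
time: 16.3
tool_pos: [440.2, -339.4, 7.7]
orientation: [0.0, -0.04, 0.999, -0.001]
contact_force: [-0.5, 1.0, -0.0]
opening: 0.992
gripper_force: 0.0
lin [0.07 0.01 0.07] twist [-0.1  0.1  0.3] t 16.3 j [-0.79  0.57 -0.37  0.63  0.   -0.87]
time: 17.3
tool_pos: [439.8, -339.3, 7.4]
orientation: [0.0, -0.04, 0.999, -0.0]
contact_force: [-0.0, 0.4, 5.3]
opening: 0.571
gripper_force: 63.0
lin [-8.92 19.98 -7.27] twist [-0.   0.   7.9] t 17.3 j [-0.79  0.57 -0.37  0.63 -0.   -0.87]
```

```bash
python3 -m inch '[{"linear":[0,0,-3],"twist":[0,0,0],"claw":4},{"linear":[0,0,-8],"twist":[0,0,0],"claw":4},{"linear":[0,0,-11],"twist":[0,0,0],"claw":4},{"linear":[-2,5,-11],"twist":[0,0,3],"claw":4},{"linear":[-4.5,10,-11],"twist":[0,0,5],"claw":4},{"linear":[-7,15,-10],"twist":[0,0,7.9],"claw":4},{"linear":[-9,19,-8],"twist":[0,0,7.9],"claw":4},{"linear":[-9,20,-6],"twist":[0,0,7.9],"claw":4}]'; python3 go.py 513.5 -133.2 17 176.65
```

```text
time: 18.3
tool_pos: [514.2, -129.8, 66.2]
orientation: [0.0, 0.028, 1.0, 0.0]
contact_force: [0.1, -1.2, -2.6]
opening: 0.572
gripper_force: 63.4
lin [ 0.05 -0.34  4.92] twist [0.  0.  0.2] t 18.3 j [-0.39  0.45 -0.39  0.73  0.   -0.33]
```

```bash
python3 -m inch '[{"linear":[0,-0.1,1],"twist":[0,0,0],"claw":4},{"linear":[0,-0.1,2],"twist":[0,0,0],"claw":4},{"linear":[0,-0.1,3],"twist":[0,0,0],"claw":4},{"linear":[0,-0.1,4],"twist":[0,0,0],"claw":4},{"linear":[0,-0.1,4.6],"twist":[0,0,0],"claw":4},{"linear":[0,-0.1,4.9],"twist":[0,0,0],"claw":4},{"linear":[0,-0.1,4.9],"twist":[0,0,0],"claw":4},{"linear":[0,-0.1,4.9],"twist":[0,0,0],"claw":4}]'; python3 go.py 513.5 -133.2 13.4 176.65
```

```text
time: 19.3
tool_pos: [513.7, -133.6, 18.1]
orientation: [0.0, 0.029, 1.0, -0.0]
contact_force: [-0.6, 0.4, -3.0]
opening: 0.573
gripper_force: 63.4
lin [0.02 0.03 0.47] twist [-0.  0.  0.] t 19.3 j [-0.39  0.52 -0.43  0.62 -0.   -0.33]
```

```bash
python3 -m inch '[{"linear":[0,0,0.1],"twist":[0,0,0],"claw":4},{"linear":[0,0,0.2],"twist":[0,0,0],"claw":4},{"linear":[0,0,0.3],"twist":[0,0,0],"claw":4},{"linear":[0,0,0.4],"twist":[0,0,0],"claw":4},{"linear":[0,0,0.45],"twist":[0,0,0],"claw":4},{"linear":[0,0,0.45],"twist":[0,0,0],"claw":4},{"linear":[0,0,0.45],"twist":[0,0,0],"claw":4},{"linear":[0,0,0.45],"twist":[0,0,0],"claw":4}]'; python3 go.py 513.5 -133.2 13.4 176.65
```

```text
time: 20.3
tool_pos: [513.4, -133.5, 13.4]
orientation: [-0.0, 0.029, 1.0, 0.0]
contact_force: [-2.1, 0.6, 1.9]
opening: 0.574
gripper_force: 63.7
lin [-0.01  0.03  0.  ] twist [ 0. -0. -0.] t 20.3 j [-0.39  0.53 -0.44  0.61  0.   -0.33]
```

```bash
python3 -m inch '[{"linear":[0,0,0],"twist":[0,0,0],"claw":6},{"linear":[0,0,0],"twist":[0,0,0],"claw":8},{"linear":[0,0,0],"twist":[0,0,0],"claw":8.5},{"linear":[0,0,0],"twist":[0,0,0],"claw":8.5},{"linear":[0,0,-1],"twist":[0,0,0],"claw":8.5},{"linear":[0,0,-4],"twist":[0,0,0],"claw":8.5},{"linear":[0,0,-8],"twist":[0,0,0],"claw":8.5},{"linear":[0,0,-12],"twist":[0,0,0],"claw":8.5}]'; python3 go.py 475.5 297.3 110 176.65
```

```text
time: 21.3
tool_pos: [513.4, -133.4, 135.2]
orientation: [0.0, 0.029, 1.0, -0.0]
contact_force: [0.0, 0.6, -0.7]
opening: 0.997
gripper_force: 0.0
lin [ 6.3  42.78  2.51] twist [-0.  0. -0.] t 21.3 j [-0.39  0.37 -0.3   0.9  -0.   -0.33]
```

```bash
python3 -m inch '[{"linear":[0.9,5.5,0],"twist":[0,0,0],"claw":5},{"linear":[1.8,11.5,0],"twist":[0,0,0],"claw":5},{"linear":[2.7,17.5,0],"twist":[0,0,0],"claw":5},{"linear":[3.6,23.5,0],"twist":[0,0,0],"claw":5},{"linear":[4.5,29.5,0],"twist":[0,0,0],"claw":5},{"linear":[5.4,35.5,1],"twist":[0,0,0],"claw":5},{"linear":[6.3,41.5,2],"twist":[0,0,0],"claw":5},{"linear":[6.3,42.8,2.5],"twist":[0,0,0],"claw":5}]';  python3 - <<'E'
from meas import *
c=manip.camera("top"); save(c,"top3.png"); P=pts(c)
for n,b,z in[("bearing",(352,392,198,235),(40,60)),("sol",(345,392,232,270),(32,50)),("motor",(300,350,194,235),(66,84)),("cap",(300,350,160,194),(55,80))]: print(n,top_circle(P,b,z))
c=manip.camera("wrist"); save(c,"w3.png"); P=pts(c); hsv=cv2.cvtColor(c["color"],cv2.COLOR_RGB2HSV)
m=(P[...,2]>26)&(P[...,2]<36)&(abs(P[...,0]-475)<35)&(abs(P[...,1]-297)<35)
print(m.sum(),cv2.minEnclosingCircle(P[m][:,:2].astype(np.float32)),P[m].mean(0))
E
python3 go.py 475.5 297.3 20 176.65
```

```text
time: 22.3
tool_pos: [474.6, 300.7, 108.5]
orientation: [0.0, 0.027, 1.0, 0.0]
contact_force: [-0.6, -0.8, -0.2]
opening: 0.584
gripper_force: 0.0
bearing (412, array([ 588.5, -138.5,   50.7]), np.float64(50.6), 'circ', array([ 588.6, -139.2]), 28.5, 'rect', array([ 588.7, -138.4]), array([55.1, 53.4]), 2.1)
sol (279, array([ 513.1, -133.9,   41.4]), np.float64(41.6), 'circ', array([ 513.3, -134.4]), 28.0, 'rect', array([ 513.7, -134. ]), array([49.4, 32.9]), 85.4)
motor (406, array([595.8, -20.3,  75.9]), np.float64(75.8), 'circ', array([596.6, -20.2]), 28.1, 'rect', array([596. , -21.2]), array([53.1, 54.6]), 89.2)
cap (160, array([669. , -24.1,  66.9]), np.float64(67.6), 'circ', array([670.8, -24. ]), 17.7, 'rect', array([669.9, -24. ]), array([31.9, 32.7]), 88.2)
1461 ((473.3123474121094, 298.7471008300781), 12.932209014892578) [472.7130206  298.72739151  30.38841878]
lin [-0.05 -0.11  8.82] twist [-0.  -0.   0.1] t 22.4 j [ 0.43  0.46 -0.25  0.87 -0.    0.49]
```

View pics/w3.png

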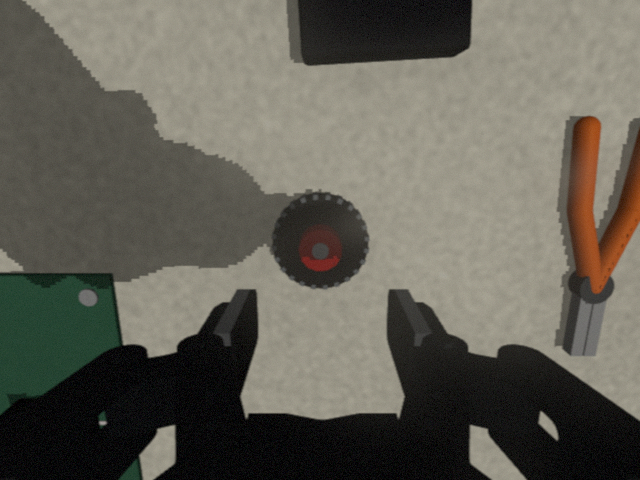

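View pics/top3.png

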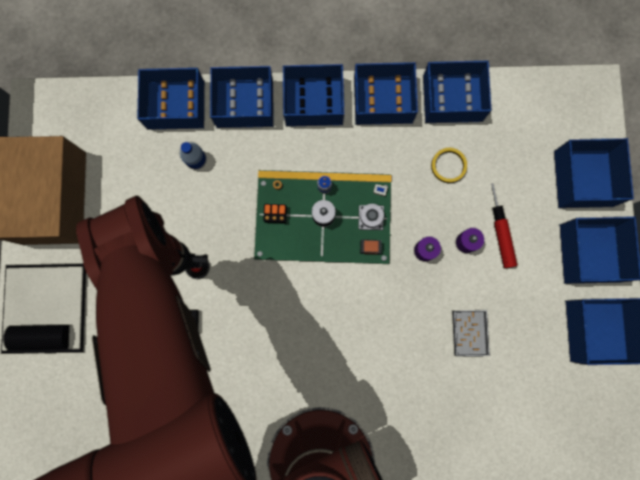

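The wrist view shows the red hub at (320,250), centred between the fingers. The top view shows the motor (323,211), capacitor (324,184) and solenoid (371,247) in place on the plate. Next I'll grip the hub.

```bash
python3 -m inch '[{"linear":[0,-0.1,2],"twist":[0,0,0],"claw":5},{"linear":[0,-0.1,4],"twist":[0,0,0],"claw":5},{"linear":[0,-0.1,6],"twist":[0,0,0],"claw":5},{"linear":[0,-0.1,8],"twist":[0,0,0],"claw":5},{"linear":[0,-0.1,8.8],"twist":[0,0,0],"claw":5},{"linear":[0,-0.1,9],"twist":[0,0,0],"claw":5},{"linear":[0,-0.1,9],"twist":[0,0,0],"claw":5},{"linear":[0,-0.1,9],"twist":[0,0,0],"claw":5}]'; python3 go.py 474.5 298 16 176.65
```

```text
time: 23.4
tool_pos: [476.0, 296.6, 19.0]
orientation: [0.0, 0.029, 1.0, 0.0]
contact_force: [-0.4, 0.7, 0.2]
opening: 0.585
gripper_force: 0.0
lin [0.16 0.13 0.3 ] twist [ 0.   0.1 -0. ] t 23.4 j [ 0.43  0.56 -0.35  0.66 -0.    0.49]
```

```bash
python3 -m inch '[{"linear":[0.15,0.1,0.1],"twist":[0,0,0],"claw":5},{"linear":[0.15,0.1,0.25],"twist":[0,0,0],"claw":4},{"linear":[0.15,0.1,0.25],"twist":[0,0,0],"claw":3},{"linear":[0.15,0.1,0.25],"twist":[0,0,0],"claw":2},{"linear":[0.15,0.1,0.25],"twist":[0,0,0],"claw":1.5},{"linear":[0.15,0.1,0.25],"twist":[0,0,0],"claw":1.5},{"linear":[0.15,0.1,0.25],"twist":[0,0,0],"claw":1.5},{"linear":[0.15,0.1,0.25],"twist":[0,0,0],"claw":1.5}]'; python3 go.py 474.5 298 16 176.65
```

```text
time: 24.4
tool_pos: [474.1, 297.6, 16.1]
orientation: [0.0, 0.029, 1.0, 0.0]
contact_force: [-1.3, 0.1, 5.6]
opening: 0.276
gripper_force: 58.7
lin [-0.04  0.04  0.01] twist [0. 0. 0.] t 24.4 j [ 0.43  0.56 -0.35  0.66  0.    0.49]
```

```bash
python3 -m inch '[{"linear":[0,0,-0.5],"twist":[0,0,0],"claw":1.5},{"linear":[0,0,-1],"twist":[0,0,0],"claw":1.5},{"linear":[0,0,-2],"twist":[0,0,0],"claw":1.5},{"linear":[0,0,-4],"twist":[0,0,0],"claw":1.5},{"linear":[0,0,-7],"twist":[0,0,0],"claw":1.5},{"linear":[0,0,-10],"twist":[0,0,0],"claw":1.5},{"linear":[0,0,-12],"twist":[0,0,0],"claw":1.5},{"linear":[0,0,-12],"twist":[0,0,0],"claw":1.5}]'
python3 - <<'E'
from h import *
c=manip.camera("wrist"); save(c,"w4.png"); P=pts(c); s=manip.get_obs()
q=rot(s["orientation"]).inv().apply((P-s["tool_pos"]).reshape(-1,3)).reshape(P.shape)
m=(abs(q[...,0])<45)&(abs(q[...,1])<45)&(q[...,2]>-3)&(q[...,2]<25)&(c["z_map"]>0)
print(s["tool_pos"],m.sum(),cv2.minAreaRect(q[m][:,:2].astype(np.float32)),cv2.minEnclosingCircle(q[m][:,:2].astype(np.float32)),np.percentile(q[m][:,2],[5,50,95]))
E
python3 go.py 588.9 -137.5 135 176.65
```

```text
time: 25.4
tool_pos: [475.2, 298.1, 137.6]
orientation: [0.002, 0.029, 1.0, 0.001]
contact_force: [-0.0, -0.0, -1.7]
opening: 0.275
gripper_force: 58.9
[474.42068994 297.69931256 136.33124371] 8661 ((0.9266557693481445, 1.2879638671875), (57.681358337402344, 61.37906265258789), 55.594966888427734) ((-0.36544305086135864, 0.08262486755847931), 31.17864227294922) [-0.60676054  0.47004409  7.56240251]
lin [-13.97 -42.78   0.12] twist [ 0.   0.1 -0. ] t 25.45 j [ 0.43  0.42 -0.22  0.93 -0.    0.49]
```

View pics/w4.png

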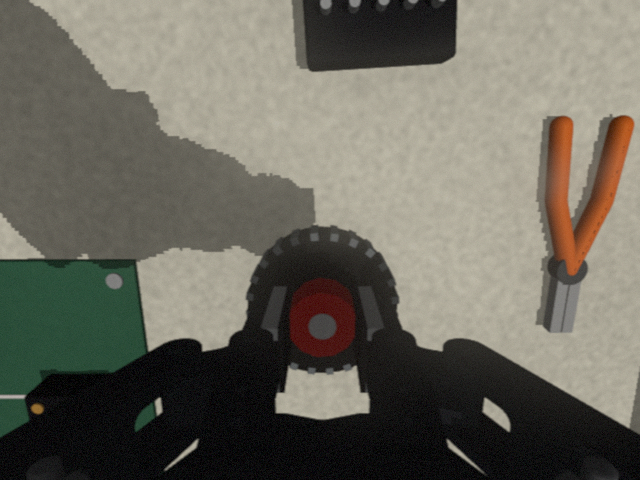

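The wrist view shows the pulley held level by its hub at (322,318). I'll carry it to the bearing block.

```bash
python3 -m inch '[{"linear":[-2,-5.5,0],"twist":[0,0,0],"claw":1.5},{"linear":[-4,-11.5,0],"twist":[0,0,0],"claw":1.5},{"linear":[-6,-17.5,0],"twist":[0,0,0],"claw":1.5},{"linear":[-8,-23.5,0],"twist":[0,0,0],"claw":1.5},{"linear":[-10,-29.5,0],"twist":[0,0,0],"claw":1.5},{"linear":[-12,-35.5,0],"twist":[0,0,0],"claw":1.5},{"linear":[-13.5,-40.5,0],"twist":[0,0,0],"claw":1.5},{"linear":[-13.97,-42.8,0],"twist":[0,0,0],"claw":1.5}]'; python3 go.py 589.1 -137.5 72 176.65
```

```text
time: 26.45
tool_pos: [588.2, -140.7, 134.4]
orientation: [-0.001, 0.031, 1.0, 0.0]
contact_force: [0.0, 0.6, -1.4]
opening: 0.273
gripper_force: 59.2
lin [-0.08  0.33  6.24] twist [ 0.  -0.1 -0.2] t 26.45 j [-0.36  0.51 -0.08  0.98 -0.   -0.29]
```

Placing height is TCP z ≈ 16.1 + 51 = 67.

```bash
python3 -m inch '[{"linear":[-0.05,0.2,1],"twist":[0,0,0],"claw":1.5},{"linear":[-0.05,0.2,2],"twist":[0,0,0],"claw":1.5},{"linear":[-0.05,0.2,3],"twist":[0,0,0],"claw":1.5},{"linear":[-0.05,0.2,4],"twist":[0,0,0],"claw":1.5},{"linear":[-0.05,0.2,5],"twist":[0,0,0],"claw":1.5},{"linear":[-0.05,0.2,5.8],"twist":[0,0,0],"claw":1.5},{"linear":[-0.05,0.2,6.2],"twist":[0,0,0],"claw":1.5},{"linear":[-0.05,0.2,6.2],"twist":[0,0,0],"claw":1.5}]'; python3 go.py 589.1 -137.5 66.8 176.65
```

```text
time: 27.45
tool_pos: [589.1, -135.9, 73.6]
orientation: [-0.0, 0.029, 1.0, 0.0]
contact_force: [-0.1, 0.2, -1.2]
opening: 0.277
gripper_force: 59.2
lin [-0.01 -0.16  0.68] twist [ 0. -0. -0.] t 27.45 j [-0.35  0.56 -0.16  0.84  0.   -0.29]
```

```bash
python3 -m inch '[{"linear":[0,-0.15,0],"twist":[0,0,0],"claw":1.5},{"linear":[0,-0.15,0.2],"twist":[0,0,0],"claw":1.5},{"linear":[0,-0.15,0.4],"twist":[0,0,0],"claw":1.5},{"linear":[0,-0.15,0.55],"twist":[0,0,0],"claw":1.5},{"linear":[0,-0.15,0.65],"twist":[0,0,0],"claw":1.5},{"linear":[0,-0.15,0.65],"twist":[0,0,0],"claw":1.5},{"linear":[0,-0.15,0.65],"twist":[0,0,0],"claw":1.5},{"linear":[0,-0.15,0.65],"twist":[0,0,0],"claw":1.5}]'; python3 go.py 589.1 -137.5 66.8 176.65
```

```text
time: 28.45
tool_pos: [589.1, -137.4, 67.4]
orientation: [0.0, 0.029, 1.0, 0.0]
contact_force: [-0.3, -0.9, -1.4]
opening: 0.275
gripper_force: 59.2
lin [-0.01 -0.01  0.06] twist [0. 0. 0.] t 28.45 j [-0.35  0.57 -0.17  0.83  0.   -0.29]
```

```bash
python3 -m inch '[{"linear":[0,0,0.04],"twist":[0,0,0],"claw":1.5},{"linear":[0,0,0.08],"twist":[0,0,0],"claw":1.5},{"linear":[0,0,0.1],"twist":[0,0,0],"claw":1.5},{"linear":[0,0,0.1],"twist":[0,0,0],"claw":1.5},{"linear":[0,0,0.1],"twist":[0,0,0],"claw":1.5},{"linear":[0,0,0.1],"twist":[0,0,0],"claw":1.5},{"linear":[0,0,0.1],"twist":[0,0,0],"claw":1.5},{"linear":[0,0,0.1],"twist":[0,0,0],"claw":1.5}]'; python3 -m inch '[{"linear":[0,0,0],"twist":[0,0,0],"claw":3},{"linear":[0,0,0],"twist":[0,0,0],"claw":4},{"linear":[0,0,0],"twist":[0,0,0],"claw":5},{"linear":[0,0,0],"twist":[0,0,0],"claw":5},{"linear":[0,0,-1],"twist":[0,0,0],"claw":5},{"linear":[0,0,-3],"twist":[0,0,0],"claw":5},{"linear":[0,0,-6],"twist":[0,0,0],"claw":5},{"linear":[0,0,-9],"twist":[0,0,0],"claw":5}]'
python3 go.py 420 -300 180 176.65
```

```text
time: 29.45
tool_pos: [589.1, -137.4, 67.1]
orientation: [0.0, 0.029, 1.0, -0.0]
contact_force: [-2.5, 0.8, 7.4]
opening: 0.274
gripper_force: 59.9
time: 30.45
tool_pos: [589.1, -137.4, 157.9]
orientation: [0.0, 0.029, 1.0, -0.0]
contact_force: [0.9, 0.9, 0.3]
opening: 0.586
gripper_force: 0.0
lin [ 15.93 -17.22  -2.21] twist [-0.  0. -0.] t 30.45 j [-0.35  0.49 -0.05  1.03 -0.   -0.29]
```

```bash
python3 -m inch '[{"linear":[2,-2,-2],"twist":[0,0,0],"claw":5},{"linear":[4,-4,-2.2],"twist":[0,0,0],"claw":5},{"linear":[7,-7,-2.2],"twist":[0,0,0],"claw":5},{"linear":[10,-10,-2.2],"twist":[0,0,0],"claw":5},{"linear":[13,-13,-2.2],"twist":[0,0,0],"claw":5},{"linear":[16,-17,-2.2],"twist":[0,0,0],"claw":5},{"linear":[16,-17,-2.2],"twist":[0,0,0],"claw":5},{"linear":[16,-17,-2.2],"twist":[0,0,0],"claw":5}]';  python3 - <<'E'
from meas import *
c=manip.camera("top"); P=pts(c); im=cv2.cvtColor(c["color"],cv2.COLOR_RGB2BGR)
cv2.imwrite("pics/top4.png",cv2.resize(im[160:290,240:410],(680,520),interpolation=cv2.INTER_CUBIC))
for n,b,z in[("puldisc",(350,395,194,235),(58,72)),("pulhub",(350,395,194,235),(76,86)),("sol",(345,392,232,270),(32,50)),("motor",(300,350,194,235),(66,84)),("cap",(300,350,160,194),(55,80))]: print(n,top_circle(P,b,z))
c=manip.camera("side"); im=cv2.cvtColor(c["color"],cv2.COLOR_RGB2BGR)
cv2.imwrite("pics/side4.png",cv2.resize(im[140:310,220:400],(720,600),interpolation=cv2.INTER_CUBIC)[:600])
E
```

```text
time: 31.45
tool_pos: [419.6, -297.8, 178.9]
orientation: [0.0, 0.03, 1.0, -0.0]
contact_force: [-0.7, -0.2, 0.2]
opening: 0.58
gripper_force: 0.0
puldisc (385, array([ 588.3, -138. ,   64.9]), np.float64(64.8), 'circ', array([ 589.1, -138.6]), 30.9, 'rect', array([ 588.5, -138.6]), array([59.6, 59.3]), 40.8)
pulhub (84, array([ 589. , -138.4,   81.1]), np.float64(81.1), 'circ', array([ 589.1, -139.1]), 13.2, 'rect', array([ 590.4, -138.9]), array([23.6, 24.6]), 39.8)
sol (277, array([ 513.2, -133.9,   41.7]), np.float64(42.2), 'circ', array([ 513.5, -134.2]), 28.4, 'rect', array([ 513.4, -134.2]), array([50.2, 31.9]), 85.4)
motor (411, array([595.7, -20.1,  75.9]), np.float64(75.9), 'circ', array([596.2, -20.1]), 28.3, 'rect', array([595.8, -21.1]), array([53. , 55.4]), 88.7)
cap (159, array([669.1, -24.3,  66.7]), np.float64(67.0), 'circ', array([670.8, -24.3]), 18.3, 'rect', array([669.8, -24. ]), array([31.9, 34.6]), 88.9)
```

View pics/top4.png

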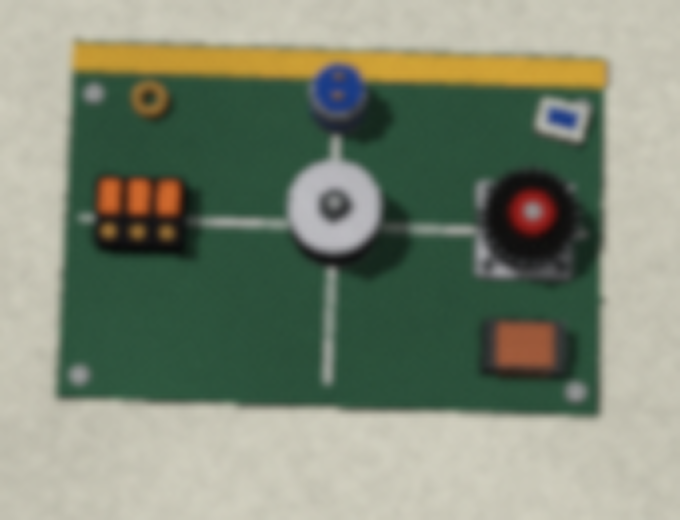

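View pics/side4.png

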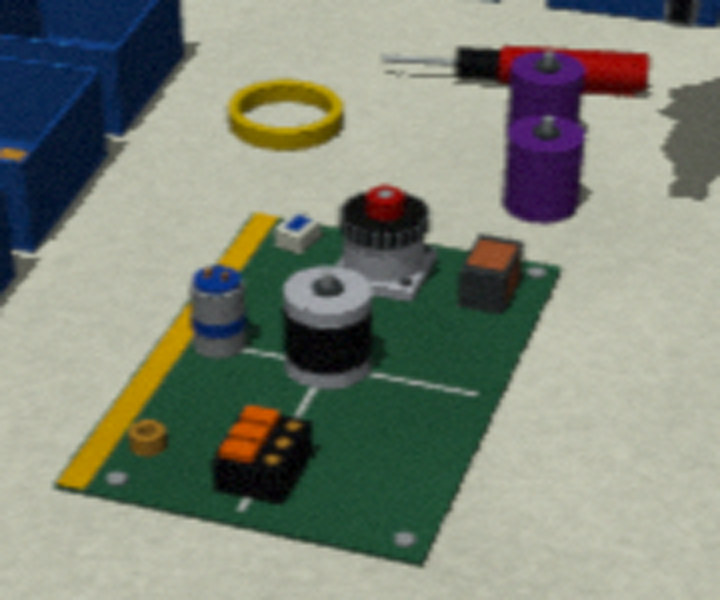

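The top crop shows the capacitor (338,92), motor (334,208), pulley on the bearing block (532,212) and solenoid (526,347) all in place. The side crop shows everything upright with the hub up, and each centre measures within about 2 mm of target.

```bash
python3 -c "from rig import manip; print(manip.job_done())"
```

```text
the job is handed in; nothing more can be done
None
```

The job is handed in: motor, capacitor, solenoid and pulley were placed in that order, each about 2 mm or less from target by the top camera, with about 28 mm clear between the cans, at about 32 s of the 93 s allowed.

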